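# Shut down the stone polisher and put the last stick away

### The job

The last stone is finished. First turn the speed knob on the sloped controller anticlockwise all the way to its off stop, and only then take the stone stick off the polisher's tool rest and lay it gently, flat, in the empty half of the green tray, with its stone pointing the same way as the finished sticks in the other half. Do not drop it, and leave the finished sticks and everything else on the bench where they are.

Things in the scene. Friction and masses are not known exactly. Their poses are not given: they have to be found in the camera images.
- speed_knob (a joint): angle of the black speed knob, rad: 0 is the off stop (hard end stop; its white line then points to the red dot on the panel), growing clockwise seen facing the knob, up to 5.24. Starts between 1.1 and 2.9, stays where it is left, needs about 0.06 N m
- speed_knob_grip (a point): point on the knob's axis at gripping height, turning with it; z out of the panel, 27 deg off vertical towards the controller's front. A bar 14 wide (y), 46 long (x), white line on its -x end, reaches from 23 below this point (along z) to 7 above, on a disc 48 across; aluminium plate (72 across) 31 below, panel 37 below. Grip the bar across y
- controller: grey speed controller with the sloped face, fixed to the bench, about 135 (x) x 150 (y), highest 84 over the bench; origin on the bench under it, front (low side) faces -x
- polisher: maroon polishing machine, fixed: wheel 180 across, 24 thick, in the plane y = 0, its axle at x 0, z 135 from the origin on the bench; motor on the +y side, blue hood behind to z 260; steel tool rest 24 wide in front of the wheel, from x -237 to -137, on a post. x points from rest to wheel
- rest_top (a point): middle of the top of the tool rest, 85 above the bench
- stick: the stick to put away, loose, 50 to 100 g, lying on the tool rest with its stone towards the wheel: square aluminium handle 90 x 16 x 16, then a thin steel shaft and green wax cone (13 across) ending in a ruby-red bead; 126 long in all. Origin at the middle of the handle, x along the stick towards the stone
- stone (a point): the stone bead (9 across) of that stick, 76.5 from the stick's origin along its x
- tray: shallow green tray, fixed, 200 (x) x 210 (y) outside, walls and floor 5 thick, rim 18 above the bench; a rim-high wall along x at y = 0 parts it in halves. Origin under its centre. The finished sticks lie in the +y half, stones towards +x; the -y half is empty
- empty_half (a point): on the tray's floor in the middle of the empty half (tray frame x 0, y -50, z 5); its axes are the tray's
- finished_a: finished stick in the tray beside the dividing wall, loose: same as stick
- finished_b: finished stick in the tray beside the outer wall, loose: same as stick
- compound_jar: small jar with orange cap, 48 across, 50 high, loose; origin under its centre
- wax_puck: green wax puck 52 across, 22 high, loose; origin under its centre
- brush: bench brush with wooden handle lying at the left, about 200 long, loose
- coolant_bottle: bottle 64 across, 160 high, loose, back left; origin under its centre
- spare_wheel: spare aluminium wheel lying flat, 140 across, 20 high, loose, right of the polisher; origin under its centre
- mug: blue mug 76 across, 85 high, loose, near right

How it is judged:
On the way, in this order (a step that is already met when the one before it is completed fails the run):
1. the knob is at its off stop while the stick still lies on the rest (value of joint speed_knob below 0.08 rad and distance of stick from where it was at the start of the episode below 0.015 m), for 0.2 s.
2. the stick is lifted off the rest (z of stick in the frame of rest_top above 0.03 m), for 0.1 s.
At the end, for the whole second after the job is handed in: The knob is within 0.08 rad of its off stop; the stick lies flat (within 7 degrees) and still on the floor of the tray's empty half, inside its walls, within 0.6 rad of the tray's length with its stone towards the tray's +x end, and is released (value of joint speed_knob below 0.08 rad and z of stick in the frame of empty_half between 0.004 and 0.013 m and y of stick in the frame of empty_half between -0.05 and 0.045 m and x of stick in the frame of empty_half between -0.06 and 0.06 m and x of stone in the frame of empty_half between 0.015 and 0.095 m and angle between the x axis of stick and the z axis of tray, either way round above 1.45 rad and angle between the x axis of stick and the x axis of tray, either way round below 0.6 rad and linear speed of stick below 0.02 m/s and contact force between the fingers and stick below 0.05 N); the robot touches nothing.
It fails at once if the stick is dropped (it moves faster than 0.7 m/s while not held: a fall of some 25 mm) (contact force between the fingers and stick below 0.05 N and linear speed of stick above 0.7 m/s).
It fails at once if a finished stick is moved more than 20 mm (distance of any of finished_a, finished_b from where it was at the start of the episode above 0.02 m).
It fails at once if another loose thing on the bench is moved more than 30 mm (distance of any of compound_jar, wax_puck, brush, coolant_bottle, spare_wheel, mug from where it was at the start of the episode above 0.03 m).
It also fails if it takes over 64 s, if anything falls off the work surface, if the arm or the gripper's body presses on something with over 40 N, if the wrist force passes 120 N, or if a joint passes its speed limit or range.

### The arm

A 6-joint arm with a two-finger parallel gripper is mounted at the origin on the work surface. World frame = base frame: x ahead of the robot, y to its left, z up, the work surface at z = 0. Lengths are in m, angles in rad, forces in N, time in s.
With the tool pointing down it reaches from about 0.35 to 0.925 m from the base axis. Payload 6.4 kg.
Tool frame: the origin (TCP) lies at the very end of the fingers, on their centre line; the grasp point (between the pads) lies 19 mm behind it; z points along the fingers, y is the line along which they close (so a half turn about z gives the same grasp; the last joint's range is limited). The gripper opens to 85 mm and grips with 20 to 120 N. Pads are 22 mm wide; open, the fingers measure 114 mm over their backs; the gripper's body (76 mm by 85 mm) begins 54 mm behind the grasp point. The pads swing forward as they close: fully open they stand 13 mm farther back than shut.
Start: joints at [-1.349, 0.245, 1.558, -0, 1.339, -0.174], TCP at [0.251, -0.6, 0.231] pointing down, gripper open.
Joint ranges: [-3.13, 3.13], [-1.02, 2.26], [0.13, 2.54], [-0.95, 4.09], [0.21, 2.88], [-2.74, 2.74]. Speed limits (rad/s): [2.57, 2.57, 3.14, 3.14, 3.14, 3.14].

### API

Orientations are given as a unit quaternion [w, x, y, z].
In Python, from cell import env, imaging, ticket gives the robot as it stands.
- The arm moves only by the shell command python3 -m handwheel 'ROWS' [FORCE]. ROWS is JSON, a list that holds one entry, the list of rows, each a list of 7 numbers: the opening, from 0 (shut) to 1 (fully open), then the shift along the tool's x, y, z in mm, then the turn, a rotation vector about the tool's x, y, z in degrees. In form: [[[gripper, tx, ty, tz, rx, ry, rz], ...]]. A call has exactly 8 rows; each row is the pose to reach, as a shift and turn from the pose commanded when the call began, along the tool's axes at that moment; what a row does not reach only later rows make up. A row lasts 1/12 s, in which the tool goes at most 41.7 mm and 7.16 degrees, less where a joint would pass 70% of its speed; a pose out of reach is approached as far as the arm can. A call with a gripper value outside its range is refused whole. The fingers move at their own pace and stop on an object; FORCE is the grip in N (left out, the last holds). Time passes only in rows, so rows that repeat a pose let the fingers close, or fill a call up. It gives the time, the measured TCP pose, the force, the opening and the grip force at its end, in the units of the state.
- env.state(): the state, without advancing time (a new reading comes with each control period).
- imaging.capture(name): name is "scene" or "top" or "wrist"; returns a dict with "image" (480x640x3 uint8, red, green, blue), "range_z" (480x640 float32, m along the optical axis (not along the pixel's ray), 0 where there is no reading), "fovy" (degrees; the focal length in pixels is half the picture's height over the tangent of half this angle, whatever the lens; pixels are square), "cx", "cy" (the principal point, pixels), "rvec" (rotation vector, rad) and "tvec" (3), from world to camera coordinates, as OpenCV has them. Camera axes: x right, y down, z forward; pixel columns grow to the right and rows downward; lengths in m; the calibration is good to about 2 mm. A picture is of the moment at which its call begins.
- ticket.hand_in(): hands the job in; it is judged then, once.
The state is a dict: "time": time; "q": joint angles; "joint_vel": joint speeds; "tau": joint torques, N m; "ee_pos": TCP position; "tcp_rot": TCP orientation; "force": force on the tool from outside, world axes, zero at the start; "wrist_torque": the same for the moment, N m; "gripper_width": finger opening in m; "grasp_force": force on a finger pad.
Only numpy, scipy, OpenCV 4.12 (cv2) and the standard library are available. Lean on these libraries where they do the work, as an engineer would, in place of code of your own. Each camera call takes 0.05 s, during which the arm holds its last target. There are 200 camera calls.

## Working session

There is one attempt and no reset: what is moved stays moved. The work goes in short steps, Python scripts to look and compute and a shell command to move; the robot and the scene stay as the last step left them, time stands still between calls to the robot, and variables do not carry over. Pictures are saved under pics/ and viewed, at most 10 in all, crops included, and the job is handed in when it is done.

```bash
ls; mkdir -p pics; cat > h.py <<'E'
import numpy as np, cv2
from scipy.spatial.transform import Rotation as R
from cell import env, imaging, ticket
def cap(n,save=None):
    c=imaging.capture(n)
    if save: cv2.imwrite('pics/'+save,c['image'][:,:,::-1])
    np.savez('/tmp/'+n+'.npz',**c); return c
def load(n): return dict(np.load('/tmp/'+n+'.npz'))
def cloud(c):
    f=240/np.tan(np.radians(float(c['fovy']))/2); z=c['range_z']
    v,u=np.mgrid[0:480,0:640]
    p=np.stack([(u-c['cx'])*z/f,(v-c['cy'])*z/f,z],-1)
    Rm=R.from_rotvec(np.ravel(c['rvec'])).as_matrix()
    w=(p-np.ravel(c['tvec']))@Rm; w[z==0]=np.nan; return w
def tool():
    s=env.state(); q=np.array(s['tcp_rot']); return np.array(s['ee_pos']),R.from_quat(q[[1,2,3,0]])
E
python3 - <<'E'
from h import *
for n in('scene','top'):
    c=cap(n,n+'0.png'); print(n,c['fovy'],c['rvec'],c['tvec'])
s=env.state();print(s['time'],s['ee_pos'],s['tcp_rot'],s['gripper_width'])
E
```

```text
pics
scene 43.77914844341371 [ 2.49190165  0.73477365 -0.19654537] [-0.45970728 -0.19463211  1.80513402]
top 49.10122019451404 [ 2.16107304 -2.10978715  0.20614452] [-0.01860789  0.57943804  1.40382998]
0.1 [ 0.25049258 -0.59922657  0.23024624] [-9.20832264e-04  9.80479329e-01  1.96620030e-01 -3.39853346e-05] 0.08523043535734715
```

View pics/top0.png

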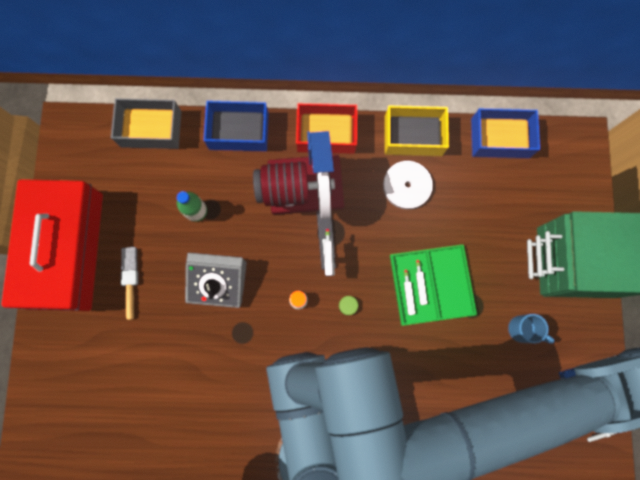

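View pics/scene0.png

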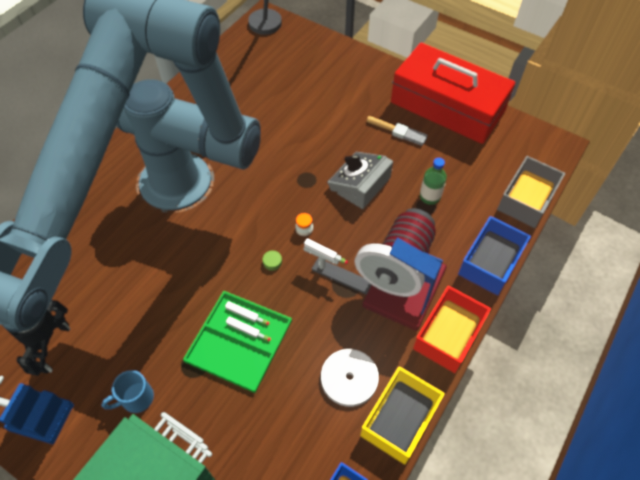

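The top view shows the controller at about (215,280) with its knob at (212,288) and red dot at (204,299). The stick lies on the rest at about (328,255). The tray is at (433,284), its empty half on the right, and the stones point up the picture. Next I measure these.

```bash
python3 - <<'E'
from h import *
for n in('top','scene'):
    c=load(n); w=cloud(c); im=c['image'].astype(int); hsv=cv2.cvtColor(c['image'],cv2.COLOR_RGB2HSV).astype(int)
    print('==',n)
    # tray
    m=(hsv[...,0]>50)&(hsv[...,0]<70)&(hsv[...,1]>170)&(w[...,2]<.03)&(np.abs(w[...,0]-.5)<.25)
    m=cv2.morphologyEx(m.astype(np.uint8),cv2.MORPH_OPEN,np.ones((5,5)))
    k,l,st,_=cv2.connectedComponentsWithStats(m); l=l==1+np.argmax(st[1:,4])
    p=w[l]; print('tray',cv2.minAreaRect(p[:,:2].astype(np.float32)),len(p))
    # stick on rest: points z .09-.115 whitish
    m=(w[...,2]>.088)&(w[...,2]<.112)&(hsv[...,1]<60)&(hsv[...,2]>130)&(np.abs(w[...,1])<.2)&(w[...,0]>.45)&(w[...,0]<.75)
    p=w[m]; print('stick',len(p),p.min(0),p.max(0),cv2.minAreaRect(p[:,:2].astype(np.float32)),np.median(p[:,2]))
    # red bead
    m=((hsv[...,0]<8)|(hsv[...,0]>172))&(hsv[...,1]>140)&(w[...,2]>.08)&(w[...,2]<.12)&(np.abs(w[...,1])<.15)
    print('bead',m.sum(),np.median(w[m],0) if m.any() else 0)
    # controller
    m=(w[...,2]>.015)&(w[...,2]<.14)&(w[...,1]>.2)&(w[...,1]<.45)&(w[...,0]<.63)&(w[...,0]>.38)
    p=w[m]; print('ctrl',len(p),cv2.minAreaRect(p[:,:2].astype(np.float32)),p[:,2].max())
    mr=m&((hsv[...,0]<8)|(hsv[...,0]>172))&(hsv[...,1]>150); print('dot',mr.sum(),np.median(w[mr],0))
    mk=m&(hsv[...,2]<50); print('knob dark',mk.sum(),np.median(w[mk],0),np.percentile(w[mk],98,axis=0))
    v,u=np.where(m); a=max(v.min()-10,0);b=u.min()-10
    cv2.imwrite(f'pics/ctrl_{n}.png',cv2.resize(c['image'][a:a+80,b:b+90,::-1],None,fx=5,fy=5,interpolation=3)); print(a,b)
E
python3 -c "
import cv2,numpy as np
a=[cv2.imread(f'pics/ctrl_{n}.png') for n in('top','scene')]
cv2.imwrite('pics/c1.png',cv2.resize(np.hstack(a),(800,356)))"
```

```text
== top
tray ((0.4744834899902344, -0.31844890117645264), (0.19515718519687653, 0.19747766852378845), 8.7728271484375) 3611
stick 248 [ 0.48492347 -0.02926323  0.088094  ] [0.71900022 0.01628957 0.11060814] ((0.6024726629257202, -0.008105870336294174), (0.23715901374816895, 0.022291243076324463), 6.707869052886963) 0.10043003085288599
bead 12 [ 0.85862442 -0.01214337  0.08225803]
ctrl 2868 ((0.468191921710968, 0.29298803210258484), (0.15159198641777039, 0.13260319828987122), 85.96820831298828) 0.10869921830583928
dot 15 [0.41536457 0.32178084 0.03978542]
knob dark 121 [0.44567713 0.2883358  0.0827136 ] [0.46132853 0.29832459 0.1040789 ]
242 176
== scene
tray ((0.47726988792419434, -0.31143325567245483), (0.20131339132785797, 0.20986780524253845), 9.55985164642334) 4601
stick 319 [ 0.48607441 -0.02950882  0.08805213] [ 0.6690764  -0.00107928  0.11079373] ((0.5776091814041138, -0.013218073174357414), (0.18261905014514923, 0.024783652275800705), 3.44771671295166) 0.09994293990119453
bead 42 [0.86777615 0.00441275 0.08175573]
ctrl 2199 ((0.4702793061733246, 0.29576170444488525), (0.15933126211166382, 0.13608139753341675), 86.1529769897461) 0.1094735513433159
dot 0 [nan nan nan]
knob dark 133 [0.44836227 0.291846   0.0810518 ] [0.46682523 0.29884591 0.10014525]
142 318
  return _methods._mean(a, axis=axis, dtype=dtype,
  ret = um.true_divide(
```

View pics/c1.png

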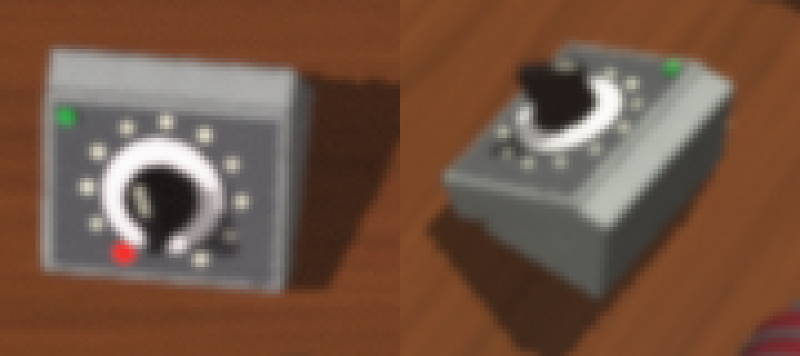

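The bar seems to point roughly along world x, with its white line towards the upper left. I fit the panel plane and work out a hover pose.

```bash
cat >> h.py <<'E'
def pose(x,y,z,head,n):
    # tool z = -n, tool x ~ heading (rad) in world xy, projected
    tz=-np.array(n)/np.linalg.norm(n); h=np.array([np.cos(head),np.sin(head),0]); tx=h-tz*(h@tz); tx/=np.linalg.norm(tx)
    return np.array([x,y,z]),R.from_matrix(np.column_stack([tx,np.cross(tz,tx),tz]))
def delta(P,Rt):
    p,r=tool(); d=r.inv().apply(P-p)*1000; rv=np.degrees((r.inv()*Rt).as_rotvec())
    print('delta mm',d.round(1),'deg',rv.round(2),'rows',round(max(np.linalg.norm(d)/41.7,np.linalg.norm(rv)/7.16),1))
E
python3 - <<'E'
from h import *
for n_ in('top','scene'):
    c=load(n_); w=cloud(c)
    m=(w[...,2]>.02)&(w[...,1]>.225)&(w[...,1]<.36)&(w[...,0]<.50)&(w[...,0]>.41)
    p=w[m]; best=None; rng=np.random.default_rng(0)
    for _ in range(500):
        a=p[rng.choice(len(p),3,False)]; n=np.cross(a[1]-a[0],a[2]-a[0]); n/=np.linalg.norm(n)+1e-12; n*=np.sign(n[2])
        if abs(n[2]-np.cos(np.radians(27)))>.05: continue
        k=np.abs((p-a[0])@n)<.002
        if best is None or k.sum()>best.sum(): best=k
    q=p[best]; ctr=q.mean(0); n=np.linalg.svd(q-ctr)[2][2]; n*=np.sign(n[2])
    print(n_,'n',n,'tilt',np.degrees(np.arccos(n[2])),'yaw',np.degrees(np.arctan2(-n[1],-n[0])),'c',ctr,best.sum())
    h=(p-ctr)@n; t=p[(h>.033)&(h<.06)]; print('knob top h',np.sort(h)[-5:],'center',np.median(t,0),len(t),(t.min(0)+t.max(0))/2)
E
```

```text
top n [-0.45280518  0.02101258  0.89136185] tilt 26.955121896333 yaw -2.6569245146973106 c [0.45768693 0.29065056 0.06101043] 666
knob top h [0.04553778 0.0458073  0.04643487 0.04731087 0.04818152] center [0.43555966 0.29466855 0.09587259] 100 [0.43575488 0.29528469 0.09594034]
scene n [-0.4482264   0.02433816  0.89358869] tilt 26.67227698427814 yaw -3.1080409190443636 c [0.46264927 0.28190261 0.06338503] 318
knob top h [0.04722365 0.04741831 0.04775378 0.04843383 0.04861202] center [0.4409775  0.29476869 0.09750032] 74 [0.43877098 0.29774263 0.09513258]
```

```bash
python3 - <<'E'
from h import *
p,r=tool(); print(r.as_matrix().round(3)); 
P,Q=pose(.40,-.15,.30,0,[0,0,1]); delta(P,Q)
P,Q=pose(.379,.299,.211,0,[-.453,.028,.891]); delta(P,Q)
E
```

```text
[[ 0.923  0.386 -0.   ]
 [ 0.386 -0.923  0.002]
 [ 0.    -0.002 -1.   ]]
delta mm [ 311.2 -357.   -69. ] deg [-0.11  0.   22.68] rows 11.5
delta mm [ 464.9 -779.2   20.8] deg [-7.18 26.23 21.81] rows 21.8
```

```bash
python3 -m handwheel '[[[1,55,-60,-30,0,0,8],[1,85,-95,-40,0,0,15],[1,110,-125,-50,0,0,22.7],[1,135,-155,-60,0,0,22.7],[1,160,-185,-69,0,0,22.7],[1,190,-215,-69,0,0,22.7],[1,220,-250,-69,0,0,22.7],[1,245,-280,-69,0,0,22.7]]]' && python3 - <<'E'
from h import *
P,Q=pose(.39,.05,.28,0,[0,0,1]); delta(P,Q)
E
```

```text
time: 0.77
ee_pos: [0.3541, -0.2903, 0.2988]
tcp_rot: [0.0, 1.0, -0.001, 0.0]
force: [0.9, -0.7, 0.6]
gripper_width: 0.0854
grasp_force: 0.0
delta mm [  35.5 -340.4   18.7] deg [ 0.03 -0.03 -0.06] rows 8.2
```

```bash
python3 -m handwheel '[[[1,10,-40,5,0,0,0],[1,35,-340,19,0,0,0],[1,35,-340,19,0,0,0],[1,35,-340,19,0,0,0],[1,35,-340,19,0,0,0],[1,35,-340,19,0,0,0],[1,35,-340,19,0,0,0],[1,35,-340,19,0,0,0]]]' && python3 - <<'E'
from h import *
P,Q=pose(.379,.299,.211,0,[-.453,.028,.891]); delta(P,Q)
E
```

```text
time: 1.43
ee_pos: [0.3877, 0.0402, 0.2799]
tcp_rot: [0.0, 1.0, -0.0, 0.0]
force: [1.1, -1.2, -0.5]
gripper_width: 0.0852
grasp_force: 0.0
delta mm [  -8.9 -258.8   68.8] deg [-1.75 26.9  -0.47] rows 6.4
```

```bash
python3 -m handwheel '[[[1,-9,-259,69,-1.8,26.9,-0.5],[1,-9,-259,69,-1.8,26.9,-0.5],[1,-9,-259,69,-1.8,26.9,-0.5],[1,-9,-259,69,-1.8,26.9,-0.5],[1,-9,-259,69,-1.8,26.9,-0.5],[1,-9,-259,69,-1.8,26.9,-0.5],[1,-9,-259,69,-1.8,26.9,-0.5],[1,-9,-259,69,-1.8,26.9,-0.5]]]' && python3 - <<'E'
from h import *
P,Q=pose(.379,.299,.211,0,[-.453,.028,.891]); delta(P,Q)
print(env.state()['q'])
cap('wrist','w1.png')
E
```

```text
time: 2.1
ee_pos: [0.3775, 0.3, 0.2088]
tcp_rot: [0.016, 0.973, 0.007, 0.231]
force: [-0.2, -0.6, -0.2]
gripper_width: 0.0854
grasp_force: 0.0
delta mm [ 2.3  1.1 -1.3] deg [-0.04  0.24  0.4 ] rows 0.1
[ 0.57968816 -0.32346639  2.20271444 -0.3481497   0.9084709   2.30213687]
```

View pics/w1.png

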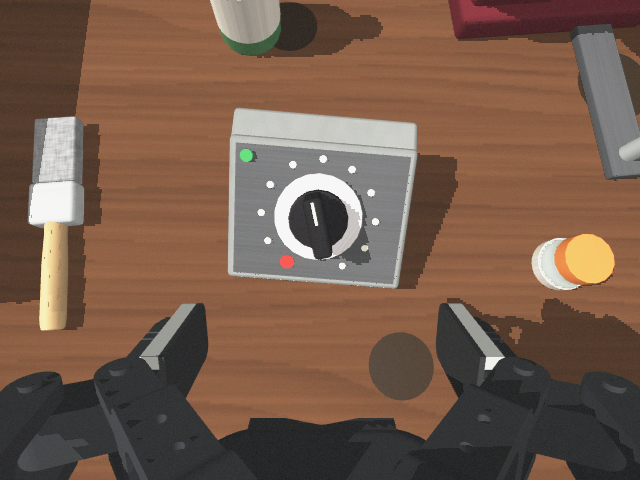

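The wrist view shows the knob's disc centred at about (318,216). The white line runs from (311,203) to (316,225), the bar's far end is at (322,255), and the red dot is at (287,262).

```bash
python3 - <<'E'
from h import *
c=load('wrist'); w=cloud(c); im=c['image']; hsv=cv2.cvtColor(im,cv2.COLOR_RGB2HSV).astype(int)
n=np.array([-.453,.028,.891]); n/=np.linalg.norm(n)
v,u=np.mgrid[0:480,0:640]; box=(u>235)&(u<410)&(v>145)&(v<275)
pan=box&(np.abs(hsv[...,2]-110)<30)&(hsv[...,1]<40)&~((abs(u-318)<55)&(abs(v-216)<55))
q=w[pan]; q=q[~np.isnan(q[:,0])]
for _ in range(4):
    ctr=q.mean(0); n=np.linalg.svd(q-ctr)[2][2]; n*=np.sign(n[2]); q=q[np.abs((q-ctr)@n)<.003]
print('n',n,'ctr',ctr,len(q))
h=(w-ctr)@n
ex=-np.array([n[0],n[1],0]); ex/=np.linalg.norm(ex); ex=ex-n*(ex@n); ex/=np.linalg.norm(ex); ey=np.cross(n,ex)
loc=np.stack([(w-ctr)@ex,(w-ctr)@ey,h],-1)*1000
near=box&(np.hypot(u-318,v-216)<60)
ring=near&(hsv[...,2]>180)&(hsv[...,1]<40)&(np.abs(h-.006)<.004)
(rx,ry),(a,b),t=cv2.fitEllipse(loc[ring][:,:2].astype(np.float32)) 
circ=cv2.minEnclosingCircle(loc[ring][:,:2].astype(np.float32)); print('ring',rx,ry,a,b,'circ',circ)
rc=np.array(circ[0])
bar=near&(h>.035)&(h<.055); bp=loc[bar]; print('bar',bar.sum(),cv2.minAreaRect(bp[:,:2].astype(np.float32)),np.median(bp[:,2]))
line=bar&(hsv[...,2]>150); lp=loc[line]; print('line',len(lp),cv2.minAreaRect(lp[:,:2].astype(np.float32)))
dot=box&((hsv[...,0]<8)|(hsv[...,0]>172))&(hsv[...,1]>150); d=np.median(loc[dot],0); print('dot',d)
bc=np.array(cv2.minAreaRect(bp[:,:2].astype(np.float32))[0])
for C in (rc,bc):
    lv=np.nanmean(lp,0)[:2]-C; dv=d[:2]-C
    aa=np.degrees(np.arctan2(lv[1],lv[0])); ad=np.degrees(np.arctan2(dv[1],dv[0])); print('C',C,'world grip',ctr+(ex*C[0]+ey*C[1])/1000+n*.037,'line ang',aa,'dot ang',ad,'cw deg',(ad-aa)%360)
print('ex heading',np.degrees(np.arctan2(ex[1],ex[0])))
E
```

```text
n [-0.45241947  0.03079323  0.89127347] ctr [0.46240277 0.29811801 0.06190056] 8512
ring -8.531206130981445 -0.06916415691375732 62.6217041015625 63.27083969116211 circ ((-8.304333686828613, -0.03956019505858421), 48.03726577758789)
bar 1203 ((-8.424243927001953, -0.03452873229980469), (45.99116134643555, 14.181534767150879), 15.869706153869629) 43.37218675204401
line 87 ((-10.437440872192383, 2.2288455963134766), (43.15372848510742, 10.694557189941406), 20.625823974609375)
dot [-48.92715789  23.40721175   1.01897164]
C [-8.30433369 -0.0395602 ] world grip [0.43827621 0.29972049 0.09111194] line ang 17.62745476215335 dot ang 150.00722181425442 cw deg 132.37976705210107
C [-8.42424393 -0.03452873] world grip [0.43816993 0.29973277 0.09105756] line ang 17.37774837437069 dot ang 149.93916791734125 cw deg 132.56141954297055
ex heading -3.8937431547635355
```

```bash
cat > k.py <<'E'
from h import *
n=np.array([-.4524,.0300,.8913]); n/=np.linalg.norm(n); g=np.array([.4382,.2997,.0911])
ex=-np.array([n[0],n[1],0]); ex/=np.linalg.norm(ex); ex=ex-n*(ex@n); ex/=np.linalg.norm(ex); ey=np.cross(n,ex)
def kp(h,ang):
    a=np.radians(ang); tx=ex*np.cos(a)+ey*np.sin(a); return g+n*h,R.from_matrix(np.column_stack([tx,np.cross(-n,tx),-n]))
E
python3 -c "
from k import *
delta(*kp(.05,15.9)); delta(*kp(-.017,15.9))"
```

```text
delta mm [ 0.4 -5.1 82.7] deg [ -0.11   0.15 -11.38] rows 2.0
delta mm [  0.5  -5.  149.7] deg [ -0.11   0.15 -11.38] rows 3.6
```

```bash
python3 -m handwheel '[[[1,0.4,-5,40,-0.1,0.2,-6],[1,0.4,-5,82,-0.1,0.2,-11.4],[1,0.4,-5,100,-0.1,0.2,-11.4],[1,0.4,-5,118,-0.1,0.2,-11.4],[1,0.4,-5,130,-0.1,0.2,-11.4],[1,0.4,-5,140,-0.1,0.2,-11.4],[1,0.4,-5,140,-0.1,0.2,-11.4],[1,0.4,-5,140,-0.1,0.2,-11.4]]]' 40 && python3 -c "
from k import *
delta(*kp(-.017,15.9)); print(env.state()['q'])"
```

```text
time: 2.82
ee_pos: [0.4433, 0.297, 0.0863]
tcp_rot: [0.04, 0.967, 0.1, 0.231]
force: [0.1, -0.0, -0.3]
gripper_width: 0.0856
grasp_force: 0.0
delta mm [-1.8 -3.  10.4] deg [ 0.1  -0.17 -0.33] rows 0.3
[ 0.49518671  0.01280161  2.16944491 -0.44793734  0.5976067   2.18744572]
```

```bash
python3 -m handwheel '[[[1,-1.8,-3,10,0,0,0],[1,-1.8,-3,10,0,0,0],[0.5,-1.8,-3,10,0,0,0],[0,-1.8,-3,10,0,0,0],[0,-1.8,-3,10,0,0,0],[0,-1.8,-3,10,0,0,0],[0,-1.8,-3,10,0,0,0],[0,-1.8,-3,10,0,0,0]]]' 40 && python3 -c "
from k import *
delta(*kp(-.017,15.9)); s=env.state();print(s['q'],s['wrist_torque'])"
```

```text
time: 3.48
ee_pos: [0.4457, 0.2996, 0.0767]
tcp_rot: [0.041, 0.967, 0.101, 0.231]
force: [-5.5, -18.8, 24.0]
gripper_width: 0.0133
grasp_force: 44.8
delta mm [-0.2  0.3  0.8] deg [ 0.19 -0.17 -0.16] rows 0.0
[ 0.49869844  0.04220437  2.16212023 -0.46676615  0.5798876   2.20871706] [-2.54791024 -0.36258937 -1.25548169]
```

Pressing about 23 N on the disc and 18 N sideways; ease both.

```bash
python3 -m handwheel '[[[0,0,0.7,-2,0,0,0],[0,0,0.7,-2,0,0,0],[0,0,0.7,-2,0,0,0],[0,0,0.7,-2,0,0,0],[0,0,0.7,-2,0,0,0],[0,0,0.7,-2,0,0,0],[0,0,0.7,-2,0,0,0],[0,0,0.7,-2,0,0,0]]]' 40 && python3 -c "
from k import *
delta(*kp(-.017,15.9)); s=env.state();_,r=tool();print(r.inv().apply(s['force']),r.inv().apply(s['wrist_torque']))"
```

```text
time: 4.15
ee_pos: [0.4454, 0.2991, 0.0772]
tcp_rot: [0.04, 0.967, 0.101, 0.232]
force: [14.2, -0.6, -14.1]
gripper_width: 0.0132
grasp_force: 43.0
delta mm [-0.1 -0.1  1.3] deg [ 0.07 -0.22 -0.21] rows 0.0
[ 6.04138605  1.38948966 19.0103302 ] [-0.23707208  0.7439491  -0.02472972]
```

```bash
python3 -m handwheel '[[[0,-0.3,0,0.9,0,0,0],[0,-0.3,0,0.9,0,0,-6],[0,-0.3,0,0.9,0,0,-12],[0,-0.3,0,0.9,0,0,-18],[0,-0.3,0,0.9,0,0,-24],[0,-0.3,0,0.9,0,0,-30],[0,-0.3,0,0.9,0,0,-36],[0,-0.3,0,0.9,0,0,-42]]]' 40 && python3 -c "
from k import *
delta(*kp(-.017,57.9)); s=env.state();_,r=tool();print(r.inv().apply(s['force']),r.inv().apply(s['wrist_torque']),s['q'])"
```

```text
time: 4.82
ee_pos: [0.4452, 0.2995, 0.077]
tcp_rot: [0.121, 0.865, 0.442, 0.202]
force: [6.4, 0.3, -5.0]
gripper_width: 0.0131
grasp_force: 44.7
delta mm [-0.1  0.2  1.2] deg [ 0.19 -0.13  0.05] rows 0.0
[2.35397491 2.45662608 7.3434032 ] [-0.20730383  0.06156599  0.05262188] [ 0.49772239  0.03950603  2.16434016 -0.46322429  0.57775748  1.46813783]
```

Turning nicely (torque ≈ 0.05 N m).

```bash
python3 -m handwheel '[[[0,0,0,0,0,0,-7],[0,0,0,0,0,0,-14],[0,0,0,0,0,0,-21],[0,0,0,0,0,0,-28],[0,0,0,0,0,0,-35],[0,0,0,0,0,0,-42],[0,0,0,0,0,0,-49],[0,0,0,0,0,0,-56]]]' 40 && python3 -m handwheel '[[[0,0,0,0,0,0,-7],[0,0,0,0,0,0,-14],[0,0,0,0,0,0,-20],[0,0,0,0,0,0,-25],[0,0,0,0,0,0,-29],[0,0,0,0,0,0,-32],[0,0,0,0,0,0,-34],[0,0,0,0,0,0,-35]]]' 40 && python3 -c "
from k import *
delta(*kp(-.017,149.9)); s=env.state();_,r=tool();print(r.inv().apply(s['force']),r.inv().apply(s['wrist_torque']),s['q'])"
```

```text
time: 5.48
ee_pos: [0.4448, 0.2996, 0.0767]
tcp_rot: [0.201, 0.556, 0.797, 0.121]
force: [2.6, 0.1, -4.3]
gripper_width: 0.0131
grasp_force: 44.9
time: 6.15
ee_pos: [0.4446, 0.2994, 0.0766]
tcp_rot: [0.228, 0.293, 0.927, 0.056]
force: [2.2, -0.8, -3.6]
gripper_width: 0.0129
grasp_force: 45.1
delta mm [-0.8  0.4  1.2] deg [ 0.06  0.14 -1.18] rows 0.2
[-0.65720095 -0.35431837  4.26401195] [0.16216203 0.12329328 0.05245824] [ 0.4982038   0.03932501  2.1650409  -0.46257931  0.57867981 -0.11623519]
```

```bash
python3 -m handwheel '[[[0,0,0,0,0,0,-1],[0,0,0,0,0,0,-2],[0,0,0,0,0,0,-3],[0,0,0,0,0,0,-3.5],[0,0,0,0,0,0,-4],[0,0,0,0,0,0,-4],[0,0,0,0,0,0,-4],[0,0,0,0,0,0,-4]]]' 40 && python3 -c "
from k import *
delta(*kp(-.017,149.9)); s=env.state();_,r=tool();print(r.inv().apply(s['force']),r.inv().apply(s['wrist_torque']))"
```

```text
time: 6.82
ee_pos: [0.4445, 0.2995, 0.0767]
tcp_rot: [0.229, 0.262, 0.936, 0.048]
force: [3.1, -2.8, -7.2]
gripper_width: 0.0132
grasp_force: 56.2
delta mm [-0.9  0.3  1.3] deg [0.06 0.13 2.68] rows 0.4
[-0.92259162 -2.47212853  7.87304147] [0.47515388 0.14853715 1.39007426]
```

Torque of 1.4 N m means the knob is at its stop. Release and back off, then check.

```bash
python3 -m handwheel '[[[0.6,0,0,0,0,0,0],[0.8,0,0,0,0,0,0],[1,0,0,0,0,0,0],[1,0,0,-20,0,0,0],[1,0,0,-60,0,0,0],[1,0,0,-100,0,0,0],[1,0,0,-140,0,0,0],[1,0,0,-150,0,0,0]]]' 40 && python3 - <<'E'
from k import *
c=cap('wrist'); w=cloud(c); im=c['image']; hsv=cv2.cvtColor(im,cv2.COLOR_RGB2HSV).astype(int)
L=np.stack([(w-g)@ex,(w-g)@ey,(w-g)@n],-1)*1000
r=np.hypot(L[...,0],L[...,1])
bar=(r<26)&(L[...,2]>2)&(L[...,2]<12); bp=L[bar][:,:2]
print(bar.sum(),cv2.minAreaRect(bp.astype(np.float32)))
ln=bar&(hsv[...,2]>150)&(hsv[...,1]<60); m=L[ln].mean(0); print('line',ln.sum(),m,np.degrees(np.arctan2(m[1],m[0])))
dot=(r<70)&(r>35)&((hsv[...,0]<8)|(hsv[...,0]>172))&(hsv[...,1]>150); d=np.median(L[dot],0); print('dot',d,np.degrees(np.arctan2(d[1],d[0])))
# stick
t=load('top')
cv2.imwrite('pics/w2.png',im[:,:,::-1]); print(tool()[0],env.state()['q'])
E
```

```text
time: 7.48
ee_pos: [0.3776, 0.3066, 0.2184]
tcp_rot: [0.234, 0.259, 0.935, 0.053]
force: [0.7, 0.2, 1.6]
gripper_width: 0.0857
grasp_force: 0.0
1118 ((-0.10151100158691406, -0.024572372436523438), (13.96552848815918, 45.76315689086914), 60.005489349365234)
line 86 [-7.10351594  3.99476315  6.66606866] 150.64815686683775
dot [-40.86645018  23.49071676 -36.16744637] 150.10899289910185
[0.3778267  0.30663603 0.21790699] [ 0.59672122 -0.32741484  2.19220844 -0.36265085  0.91132441 -0.26239369]
```

View pics/w2.png

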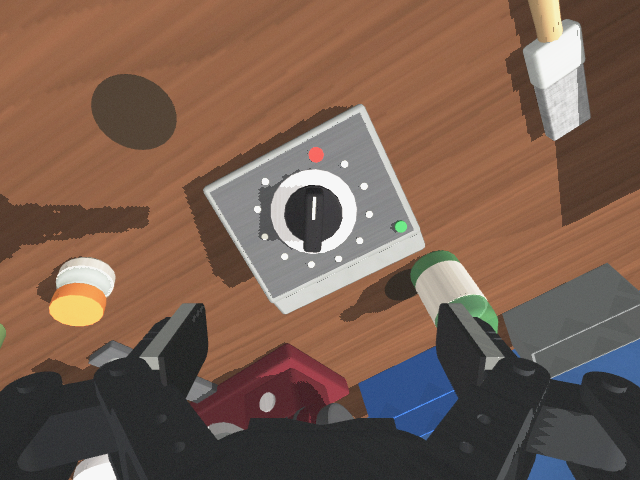

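The view confirms the knob is off: the line at (314,205) points at the red dot at (316,155). Now the stick. I take tool heading ≈188° so the camera side faces away from the wheel.

```bash
python3 - <<'E'
from h import *
P,Q=pose(.50,.0,.25,np.radians(188),[0,0,1]); delta(P,Q)
for n in('top','scene'):
    c=load(n); w=cloud(c); hsv=cv2.cvtColor(c['image'],cv2.COLOR_RGB2HSV).astype(int)
    m=(w[...,2]>.096)&(w[...,2]<.106)&(hsv[...,1]<60)&(w[...,0]<.60)&(w[...,0]>.45)&(np.abs(w[...,1])<.05)
    print(n,m.sum(),cv2.minAreaRect(w[m][:,:2].astype(np.float32)),np.median(w[m],0))
E
```

```text
delta mm [-261.9 -200.3   35.4] deg [  4.28  27.99 -38.22] rows 8.0
top 194 ((0.5362014770507812, -0.01552649401128292), (0.1033792495727539, 0.01592443883419037), 3.5139057636260986) [ 0.53035394 -0.01519143  0.10121899]
scene 196 ((0.5380975604057312, -0.013387491926550865), (0.10373660176992416, 0.020159363746643066), 3.3253092765808105) [ 0.53649441 -0.01389405  0.10123985]
```

```bash
python3 -m handwheel '[[[1,-30,-25,0,0.5,3.5,-5],[1,-62,-50,5,1,7,-10],[1,-95,-75,10,1.6,10.5,-14.5],[1,-130,-100,18,2.1,14,-19],[1,-165,-125,24,2.7,17.5,-24],[1,-200,-150,28,3.2,21,-29],[1,-230,-175,32,3.7,24.5,-33.5],[1,-262,-200,35,4.3,28,-38.2]]]' && python3 - <<'E'
from h import *
P,Q=pose(.50,-.01,.25,np.radians(186),[0,0,1]); delta(P,Q); print(env.state()['q'])
E
```

```text
time: 8.2
ee_pos: [0.4684, 0.0722, 0.2343]
tcp_rot: [0.02, -0.032, 0.999, 0.002]
force: [1.2, 0.2, 0.2]
gripper_width: 0.0854
grasp_force: 0.0
delta mm [-26.8 -84.  -14.9] deg [ 0.16  2.34 -2.28] rows 2.1
[-0.09248504 -0.21254345  2.01594363  0.0102671   1.29855466 -1.73076133]
```

```bash
python3 -m handwheel '[[[1,0,0,0,0,0,0],[1,0,0,0,0,0,0],[1,0,0,0,0,0,0],[1,0,0,0,0,0,0],[1,0,0,0,0,0,0],[1,0,0,0,0,0,0],[1,0,0,0,0,0,0],[1,0,0,0,0,0,0]]]' && python3 - <<'E'
from h import *
P,Q=pose(.50,-.01,.25,np.radians(186),[0,0,1]); delta(P,Q)
c=cap('wrist','w3.png'); w=cloud(c)
m=(w[...,2]>.094)&(w[...,2]<.106)&(w[...,0]<.60)&(w[...,0]>.45)&(np.abs(w[...,1])<.06)
print(m.sum(),cv2.minAreaRect(w[m][:,:2].astype(np.float32)),np.median(w[m],0))
E
```

```text
time: 8.87
ee_pos: [0.468, 0.0748, 0.2351]
tcp_rot: [0.022, -0.03, 0.999, 0.003]
force: [1.2, 0.3, 1.0]
gripper_width: 0.0853
grasp_force: 0.0
delta mm [-27.5 -86.6 -14. ] deg [ 0.15  2.56 -2.53] rows 2.2
2338 ((0.5429230332374573, -0.011154672130942345), (0.11471296846866608, 0.016598306596279144), 2.792116641998291) [ 0.52569267 -0.00939297  0.10085382]
```

View pics/w3.png

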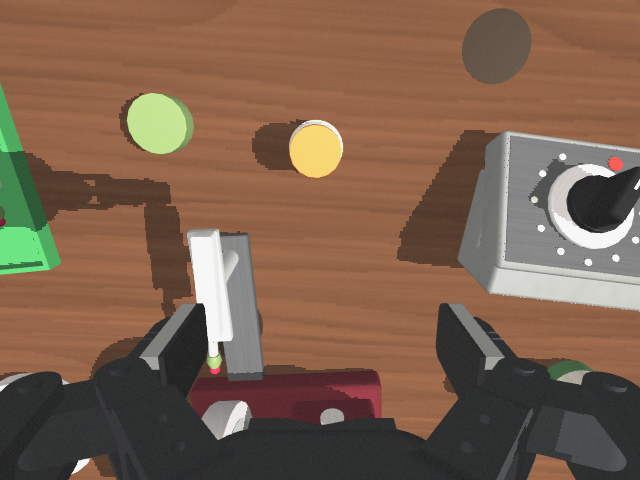

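The stick's handle spans about (190,232) to (225,340), with the bead at (214,370). The wax puck and jar lie clear of it. Next I isolate the handle.

```bash
cat > st.py <<'E'
from h import *
def handle(c,zl,zh,lo,hi):
    w=cloud(c); hsv=cv2.cvtColor(c['image'],cv2.COLOR_RGB2HSV).astype(int)
    m=(w[...,2]>zl)&(w[...,2]<zh)&(hsv[...,2]>190)&(hsv[...,1]<40)&(w[...,0]>lo[0])&(w[...,0]<hi[0])&(w[...,1]>lo[1])&(w[...,1]<hi[1])
    m=cv2.morphologyEx(m.astype(np.uint8),cv2.MORPH_OPEN,np.ones((5,5)))>0
    p=w[m]; print('handle',len(p),cv2.minAreaRect(p[:,:2].astype(np.float32)),'z',np.median(p[:,2])); return w,hsv
E
python3 - <<'E'
from st import *
c=load('wrist'); w,hsv=handle(c,.094,.106,(.45,-.06),(.65,.06))
m=((hsv[...,0]<8)|(hsv[...,0]>172))&(hsv[...,1]>150)&(w[...,0]>.57)&(w[...,0]<.66)&(w[...,2]>.08)&(w[...,2]<.11)&(np.abs(w[...,1])<.05)
print('bead',m.sum(),np.median(w[m],0))
E
```

```text
handle 2128 ((0.5399535298347473, -0.011279363185167313), (0.10701450705528259, 0.016507234424352646), 2.750277280807495) z 0.10094023114259845
bead 42 [ 0.60733709 -0.0070895   0.09676444]
```

```bash
python3 -c "
from h import *
delta(*pose(.531,-.0115,.15,np.radians(182.75),[0,0,1]))"
```

```text
delta mm [-53.8 -90.2  87.2] deg [0.22 2.55 0.71] rows 3.3
```

```bash
python3 -m handwheel '[[[1,-25,-30,0,0.2,1.5,0.7],[1,-54,-60,10,0.2,2.5,0.7],[1,-54,-90,40,0.2,2.5,0.7],[1,-54,-90,70,0.2,2.5,0.7],[1,-54,-90,87,0.2,2.5,0.7],[1,-54,-90,87,0.2,2.5,0.7],[1,-54,-90,87,0.2,2.5,0.7],[1,-54,-90,87,0.2,2.5,0.7]]]' && python3 - <<'E'
from st import *
delta(*pose(.531,-.0115,.088,np.radians(182.75),[0,0,1]))
c=cap('wrist'); handle(c,.094,.106,(.45,-.06),(.65,.06)); print(env.state()['q'])
cv2.imwrite('pics/w4.png',c['image'][:,:,::-1])
E
```

```text
time: 9.58
ee_pos: [0.5322, -0.0117, 0.1518]
tcp_rot: [0.001, -0.024, 1.0, -0.0]
force: [0.2, -0.6, 0.6]
gripper_width: 0.0853
grasp_force: 0.0
delta mm [ 1.4  0.3 63.8] deg [-0.01  0.17 -0.01] rows 1.5
handle 4949 ((0.5398393869400024, -0.01133466511964798), (0.10684395581483841, 0.015849431976675987), 2.888268232345581) z 0.10100345451341419
[-2.35398256e-01  5.60448728e-02  1.92219989e+00  6.42523974e-04
  1.15933906e+00 -1.85440052e+00]
```

View pics/w4.png

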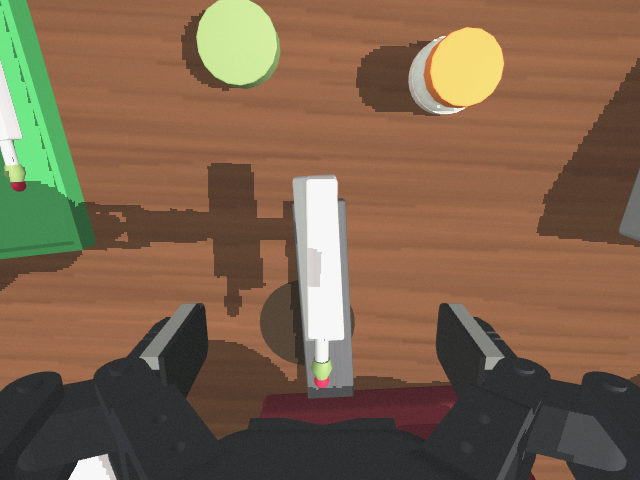

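The stick is centred between the fingers, handle from (305,180) to (325,340) and bead at (321,382). Descend and grip.

```bash
python3 -m handwheel '[[[1,1.4,0.3,35,0,0.2,0],[1,1.4,0.3,58,0,0.2,0],[1,1.4,0.3,64,0,0.2,0],[0.4,1.4,0.3,64,0,0.2,0],[0,1.4,0.3,64,0,0.2,0],[0,1.4,0.3,64,0,0.2,0],[0,1.4,0.3,64,0,0.2,0],[0,1.4,0.3,64,0,0.2,0]]]' 40 && python3 -m handwheel '[[[0,0,0,0,0,0,0],[0,0,0,-5,0,0,0],[0,0,0,-12,0,0,0],[0,0,0,-20,0,0,0],[0,0,0,-32,0,0,0],[0,0,0,-45,0,0,0],[0,0,0,-60,0,0,0],[0,0,0,-70,0,0,0]]]' 40
```

```text
time: 10.3
ee_pos: [0.5309, -0.0118, 0.0877]
tcp_rot: [-0.0, -0.024, 1.0, -0.0]
force: [-0.5, -0.0, -0.3]
gripper_width: 0.0257
grasp_force: 0.0
time: 10.97
ee_pos: [0.5309, -0.0118, 0.1587]
tcp_rot: [-0.0, -0.024, 1.0, -0.0]
force: [0.2, -0.1, 0.0]
gripper_width: 0.0148
grasp_force: 39.4
```

```bash
python3 - <<'E'
from st import *
c=cap('wrist'); w,hsv=handle(c,.14,.19,(.45,-.06),(.65,.06))
m=(np.abs(w[...,1]+.0115)<.006)&(w[...,2]>.14)&(w[...,2]<.2)&(w[...,0]>.48)&(w[...,0]<.57)&(hsv[...,2]>150)
p=w[m]; print('pitch deg',np.degrees(np.arctan(np.polyfit(p[:,0],p[:,2],1)[0])),'x',p[:,0].min(),p[:,0].max(),np.median(p[:,2]))
delta(*pose(.476,-.3625,.13,np.radians(189.5),[0,0,1]))
E
```

```text
handle 6386 ((0.530625581741333, -0.01144082099199295), (0.0881686732172966, 0.01586242951452732), 2.8558504581451416) z 0.17236044200135914
pitch deg 0.7613367148888059 x 0.4861735031900226 0.5699911130216662 0.17242138886945818
delta mm [  72.7 -347.4   30.7] deg [-0.08  0.16 -6.79] rows 8.5
```

```bash
python3 -m handwheel '[[[0,5,-20,0,0,0,-1],[0,12,-58,0,0,0,-2],[0,20,-97,0,0,0,-3],[0,28,-136,0,0,0,-4],[0,36,-175,0,0,0,-5],[0,44,-213,0,0,0,-6],[0,52,-250,0,0,0,-6.8],[0,60,-285,0,0,0,-6.8]]]' 40 && python3 -m handwheel '[[[0,6,-35,0,0,0,0],[0,12,-60,0,0,0,0],[0,12,-60,0,0,0,0],[0,12,-60,0,0,0,0],[0,12,-60,0,0,0,0],[0,12,-60,0,0,0,0],[0,12,-60,0,0,0,0],[0,12,-60,0,0,0,0]]]' 40 && python3 - <<'E'
from st import *
c=cap('wrist','w5.png'); w=cloud(c)
m=(w[...,2]>.015)&(w[...,2]<.022)
t=cap('top','t5.png'); w=cloud(t); hsv=cv2.cvtColor(t['image'],cv2.COLOR_RGB2HSV).astype(int)
m=(w[...,2]>.012)&(w[...,2]<.024)&(hsv[...,0]>45)&(hsv[...,0]<75)&(hsv[...,1]>120)&(np.abs(w[...,0]-.48)<.2)
print(m.sum(),cv2.minAreaRect(w[m][:,:2].astype(np.float32)))
delta(*pose(.476,-.3625,.008,np.radians(189.5),[0,0,1]))
E
```

```text
time: 11.68
ee_pos: [0.4829, -0.3012, 0.1564]
tcp_rot: [-0.001, -0.083, 0.997, 0.0]
force: [0.3, -0.4, -0.0]
gripper_width: 0.0146
grasp_force: 39.4
time: 12.35
ee_pos: [0.482, -0.3592, 0.1562]
tcp_rot: [-0.001, -0.084, 0.997, 0.0]
force: [-0.4, -0.2, -1.2]
gripper_width: 0.0152
grasp_force: 39.4
438 ((0.4759640693664551, -0.3126450777053833), (0.19799603521823883, 0.21228748559951782), 9.579289436340332)
delta mm [  5.9  -2.  148.3] deg [ 0.04 -0.16  0.06] rows 3.6
```

View pics/w5.png

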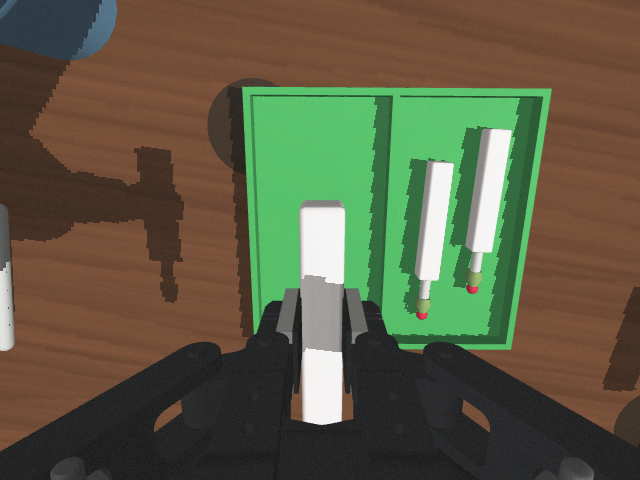

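The stick hangs centred over the empty half (tray at 245–550, 88–350), aligned and with the stone the same way as the finished sticks. Lower it.

```bash
python3 -m handwheel '[[[0,6,-2,20,0,-0.2,0],[0,6,-2,50,0,-0.2,0],[0,6,-2,80,0,-0.2,0],[0,6,-2,105,0,-0.2,0],[0,6,-2,125,0,-0.2,0],[0,6,-2,136,0,-0.2,0],[0,6,-2,142,0,-0.2,0],[0,6,-2,144,0,-0.2,0]]]' 40; python3 -m handwheel '[[[0,0,0,0.5,0,0,0],[0,0,0,1,0,0,0],[0,0,0,1.5,0,0,0],[0,0,0,2,0,0,0],[0,0,0,2.5,0,0,0],[0,0,0,3,0,0,0],[0,0,0,3,0,0,0],[0,0,0,3,0,0,0]]]' 40
```

```text
time: 13.12
ee_pos: [0.4756, -0.3629, 0.0116]
tcp_rot: [-0.0, -0.083, 0.997, 0.001]
force: [-0.0, -0.3, -0.3]
gripper_width: 0.0151
grasp_force: 39.4
time: 13.78
ee_pos: [0.4756, -0.3632, 0.0092]
tcp_rot: [0.0, -0.083, 0.997, 0.0]
force: [-0.0, -0.0, -1.2]
gripper_width: 0.0148
grasp_force: 39.4
```

```bash
python3 -m handwheel '[[[0,0,0,0.5,0,0,0],[0,0,0,1,0,0,0],[0,0,0,1.5,0,0,0],[0,0,0,2,0,0,0],[0,0,0,2,0,0,0],[0,0,0,2,0,0,0],[0,0,0,2,0,0,0],[0,0,0,2,0,0,0]]]' 40
```

```text
time: 14.45
ee_pos: [0.4757, -0.3632, 0.0074]
tcp_rot: [0.0, -0.083, 0.997, 0.0]
force: [-1.8, 1.4, 3.8]
gripper_width: 0.0143
grasp_force: 40.0
```

Contact (≈4 N). Open partway, gently, and rise.

```bash
python3 -m handwheel '[[[0.22,0,0,0,0,0,0],[0.28,0,0,0,0,0,0],[0.34,0,0,0,0,0,0],[0.38,0,0,0,0,0,0],[0.38,0,0,0,0,0,0],[0.38,0,0,0,0,0,0],[0.38,0,0,0,0,0,0],[0.38,0,0,0,0,0,0]]]' 20 && python3 -m handwheel '[[[0.38,0,0,-4,0,0,0],[0.38,0,0,-12,0,0,0],[0.38,0,0,-25,0,0,0],[0.38,0,0,-45,0,0,0],[0.38,0,0,-75,0,0,0],[0.38,0,0,-105,0,0,0],[0.38,0,0,-135,0,0,0],[0.38,0,0,-150,0,0,0]]]' 20 && python3 - <<'E'
from st import *
c=cap('wrist','w6.png'); w,hsv=handle(c,.01,.04,(.40,-.42),(.54,-.33))
k=cap('top'); cv2.imwrite('pics/t6.png',k['image'][:,:,::-1])
E
```

```text
time: 15.12
ee_pos: [0.4757, -0.3632, 0.0071]
tcp_rot: [0.0, -0.083, 0.997, 0.0]
force: [-0.6, 0.6, 0.1]
gripper_width: 0.0327
grasp_force: 0.0
time: 15.78
ee_pos: [0.4772, -0.365, 0.1634]
tcp_rot: [0.003, -0.083, 0.997, -0.003]
force: [0.7, -0.0, 1.5]
gripper_width: 0.0326
grasp_force: 0.0
handle 2409 ((0.48499828577041626, -0.3611123263835907), (0.10632643103599548, 0.014978393912315369), 9.321510314941406) z 0.02105217742407817
```

View pics/w6.png

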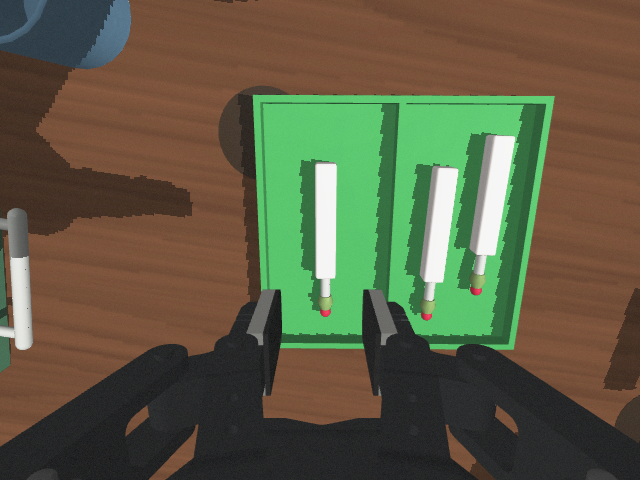

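The stick lies flat in the empty half, handle (325,165)–(325,278), with its bead at (325,312) on the same side as the finished sticks. Its top is at z 0.021, as expected. Hand in.

```bash
python3 -c "
from cell import ticket
print(ticket.hand_in())"
```

```text
the job is handed in; nothing more can be done
None
```

The knob is at its off stop, the stick lies flat in the tray's empty half with its stone pointing the same way as the finished ones, and the job was handed in after about 16 s of robot time; no verdict came back.

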